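Empty the rinse basket into the tray

TASK

Lift the mesh basket out of its draining stand by its swinging bail and stand it on the open bench, clear of stand and tray. Let go, take it by the stub handle opposite its spout, and tip it so that all five steel balls roll out through the spout into the aluminium tray; never tip it far enough to turn it on its side, do not touch the balls with the fingers, and do not disturb the vial, the flat box or the timer. Finally stand the empty basket upright on the bench again, clear of stand and tray.

Things in the scene. Friction and masses are not known exactly. Their poses are not given: they have to be found in the camera images.
- basket: round steel mesh basket, about 0.2 kg (+-25%), five loose balls in it. Origin: centre of its underside; z up, +x to its spout, -x to its stub handle. Wall 98 mm outside diameter, 45 mm high; floor 3 mm. Starts on the stand, its underside 8 mm over the bench. Lugs at y = +-51 mm rise to 65 mm and carry the bail
- spout_lip (a point): lip of the spout, at (67.5, 0, 22) mm in the basket's frame, where the balls fall off. The spout fills a 46 mm wide notch in the wall: a ramp climbing at 32 degrees from the floor, between cheeks 40 mm high. Level, it keeps the balls in; tilted nose down past 32 degrees they roll out; 50 to 60 degrees empties it
- bail: bail (swinging bucket handle) of the basket: wire arch 109 mm wide along y. Origin on its pivot axis, the basket's y axis at z = 60 mm; z points to its sleeve. Swings +-0.6 rad with little friction, stays where left, starts up to 0.35 rad off upright. The basket hangs level from it within some degrees (the balls shift), so it cannot be tilted by it
- bail_grip (a point): middle of the bail's black sleeve, 10 mm in diameter, 44 mm long along y, 55 mm from the pivot axis (115 mm over the basket's underside when upright): grasp it along the basket's x axis. A firm grip keeps the bail about at the lean at which it was taken, so the basket's axis stays off to the side of the sleeve by as much
- stub: stub handle of the basket, a black bar on the side away from the spout: 46 mm long along x, 12 mm wide (y), 18 mm high, from 62 to 108 mm behind the basket's axis, its middle 36 mm over the basket's underside. Origin and axes are the basket's
- stub_grip (a point): middle of the stub handle, at (-85, 0, 36) mm in the basket's frame. Grasp it across its 12 mm width (along the basket's y); leaning the gripper's body away from the basket at the grasp leaves room to tip it
- stand: grey draining stand, fixed: base 190 x 122 x 8 mm from x = -123 to +67 mm. Origin at bench level under the basket's axis; +x where the spout points. Four posts 42 mm high round the basket; two cheeks 70 mm high, 8.5 mm clear of the stub handle each side, so no finger gets in beside it there. The basket lifts straight up out of it
- tray: open aluminium tray, fixed to the bench: 130 mm (x) by 120 mm (y) outside, 32 mm high, wall and floor 3 mm, with a flat rim to 152 x 134 mm. Origin: centre of its underside, z up. Mind the room's shelf over the back of the bench, 366 to 390 mm up: its front edge runs from about x = 0.69 m at y = -0.05 m to x = 0.79 m at y = -0.40 m
- bench_vial_a: bystander: small glass vial with a blue cap, 22 mm diameter, 50 mm high, loose; origin under its centre
- blade_box: bystander: flat dark blue box, 40 x 70 x 18 mm, loose; origin under its centre
- timer: bystander: white bench timer, 62 x 62 x 22 mm, loose; origin under its centre
- ball0_center (a point): centre of a steel ball, 15 mm in diameter, 14 g, one of five alike, all in the basket at the start
- ball1_center (a point): centre of a steel ball, 15 mm in diameter, 14 g, one of five alike, all in the basket at the start
- ball2_center (a point): centre of a steel ball, 15 mm in diameter, 14 g, one of five alike, all in the basket at the start
- ball3_center (a point): centre of a steel ball, 15 mm in diameter, 14 g, one of five alike, all in the basket at the start
- ball4_center (a point): centre of a steel ball, 15 mm in diameter, 14 g, one of five alike, all in the basket at the start
- ball0: the ball of that number; its origin turns with it as it rolls, so go by its centre
- ball1: the ball of that number; its origin turns with it as it rolls, so go by its centre
- ball2: the ball of that number; its origin turns with it as it rolls, so go by its centre
- ball3: the ball of that number; its origin turns with it as it rolls, so go by its centre
- ball4: the ball of that number; its origin turns with it as it rolls, so go by its centre

How it is judged:
By the outcome, as a careful person would: the job done as asked, in the order asked, and still so for the second after the job is handed in, with the robot touching nothing.
It also fails if it takes over 72 s, if anything falls off the work surface, if the arm or the gripper's body presses on something with over 40 N, if the wrist force passes 120 N, or if a joint passes its speed limit or range.

ROBOT

A 7-joint arm with a two-finger parallel gripper is mounted at the origin on a cart in front of the work surface, level with it; the furniture and walls round the work are solid. World frame = base frame: x ahead of the robot, y to its left, z up, the work surface at z = 0. Lengths are in m, angles in rad, forces in N, time in s.
With the tool pointing down it reaches from about 0.425 to 0.875 m from the base axis. Payload 4.7 kg.
Tool frame: the origin (TCP) lies at the very end of the fingers, on their centre line; the grasp point (between the pads) lies arm.hold_point_z behind it (arm.hold_point_z is the distance from the TCP to the grasp point, in m); z points along the fingers, y is the line along which they close (so a half turn about z gives the same grasp; the last joint's range is limited). The gripper opens to 87 mm and grips with 3 to 60 N. Pads are 19 mm wide; open, the fingers measure 117 mm over their backs; the gripper's body (75 mm by 190 mm) begins 51 mm behind the grasp point.
Start: joints at [1.345, 0.321, -0.07, 1.45, 0.023, 1.371, -0.057], TCP at [0.154, -0.631, 0.223] pointing down, gripper open.
Joint ranges: [-2.86, 2.86], [-0.3, 2.09], [-1.38, 1.24], [0.06, 2.45], [-1.56, 4.7], [0.09, 2.05], [-2.69, 2.69]. Speed limits (rad/s): [2.57, 2.57, 3.14, 3.14, 3.14, 3.14, 3.14].

INTERFACE

Orientations are given as [roll, pitch, yaw] about the fixed x, y, z axes, in that order (R = Rz(yaw) Ry(pitch) Rx(roll)).
In Python, from bench import arm gives the robot as it stands. The module is installed in compiled form; this text tells all that it offers.
- The arm moves only by the shell command python3 -m inch 'ROWS' [FORCE]. ROWS is JSON, a list that holds one entry, the list of rows, each a list of 7 numbers: the shift along the tool's x, y, z in mm, then the turn, a rotation vector about the tool's x, y, z in degrees, then the opening, from -1 (shut) to 1 (fully open). A call has 1 to 10 rows; each row shifts and turns the commanded pose from where the row before left it, along the tool's axes as they then stand; what a row does not reach is not made up. A row lasts 1/8 s, in which the tool goes at most 62.5 mm and 10.7 degrees, less where a joint would pass 70% of its speed; a pose out of reach is approached as far as the arm can. A call with a gripper value outside its range is refused whole. The fingers move at their own pace and stop on an object; FORCE is the grip in N (left out, the last holds). Time passes only in rows, so rows that do not move let the fingers close. It gives the time, the measured TCP pose, the force, the opening and the grip force at its end, in the units of the state.
- arm.observe(): the state, without advancing time (a new reading comes with each control period).
- arm.get_image(name): name is "side" or "top" or "wrist"; returns the picture (400x640x3 uint8, red, green, blue); there is no depth.
- arm.calibration(name): a dict with "camera_matrix" (3x3 intrinsics, pixels), "camera_from_world" (4x4, takes a point from world to camera coordinates). Camera axes: x right, y down, z forward; pixel columns grow to the right and rows downward; lengths in m; the calibration is good to about 2 mm. A picture is of the moment at which its call begins: read the wrist's pose just before it. calibration takes no time and is no camera call; for the wrist camera it gives the pose at the moment of the call.
- arm.finish_job(): hands the job in; it is judged then, once.
The state is a dict: "t": time; "joint_positions": joint angles; "joint_vel": joint speeds; "tau": joint torques, N m; "ee_pos": TCP position; "tcp_rot": TCP orientation; "wrist_force": force on the tool from outside, world axes, zero at the start; "wrist_torque": the same for the moment, N m; "width": opening from 0.0 (shut) to 1.0 (fully open); "gripper_force": force on a finger pad.
Only numpy, scipy, OpenCV 4.12 (cv2) and the standard library are available. Lean on these libraries where they do the work, as an engineer would, in place of code of your own. Each camera call takes 0.05 s, during which the arm holds its last target. There are 200 camera calls.

## Working session

There is one attempt and no reset: what is moved stays moved. The work goes in short steps, Python scripts to look and compute and a shell command to move; the robot and the scene stay as the last step left them, time stands still between calls to the robot, and variables do not carry over. Pictures are saved under pics/ and viewed, at most 10 in all, crops included, and the job is handed in when it is done.

```bash
mkdir -p pics; python3 - <<'E'
from bench import arm
import cv2,numpy as np
print(arm.hold_point_z); print(arm.observe())
for n in ("side","top"):
    cv2.imwrite(f"pics/{n}0.png",arm.get_image(n)[:,:,::-1])
    c=arm.calibration(n);print(n,np.round(c["camera_matrix"],1).tolist(),np.round(c["camera_from_world"],4).tolist())
E
```

```text
0.0187
{'t': 0.0, 'joint_positions': array([ 1.34510555,  0.32182651, -0.07008058,  1.45170506,  0.02260909,
        1.37078683, -0.05690949]), 'joint_vel': array([ 0.00103709,  0.00053286, -0.00014222, -0.00022107,  0.00170097,
       -0.00013253, -0.00186863]), 'tau': array([-3.70197777e-04, -4.91286314e+01, -4.03940734e-01, -3.12528026e+01,
       -6.39710063e-02,  4.37123794e-02,  1.90477235e-04]), 'ee_pos': array([ 0.15418578, -0.63086638,  0.22144411]), 'tcp_rot': array([-3.13965697e+00,  1.09675744e-04,  2.39810507e-01]), 'wrist_force': array([ 0.22745743,  0.37321949, -0.50135789]), 'wrist_torque': array([-0.04153375,  0.02267152,  0.00089436]), 'gripper_force': 0.0, 'width': 1.00250371129393}
side [[520.5, 0.0, 316.8], [0.0, 520.5, 200.2], [0.0, 0.0, 1.0]] [[-0.9881, -0.1536, 0.0033, 0.5307], [-0.0938, 0.5858, -0.805, 0.2793], [0.1217, -0.7958, -0.5932, 0.709], [0.0, 0.0, 0.0, 1.0]]
top [[468.0, 0.0, 315.5], [0.0, 468.0, 202.4], [0.0, 0.0, 1.0]] [[0.0138, -0.9999, 0.0063, -0.2512], [-0.9767, -0.0148, -0.2142, 0.5985], [0.2143, -0.0032, -0.9768, 0.83], [0.0, 0.0, 0.0, 1.0]]
```

View pics/top0.png

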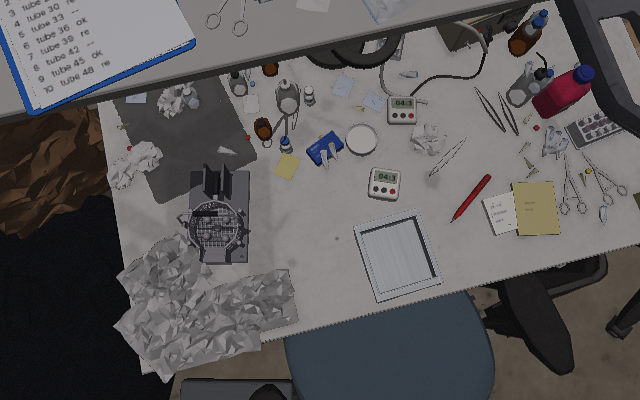

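View pics/side0.png

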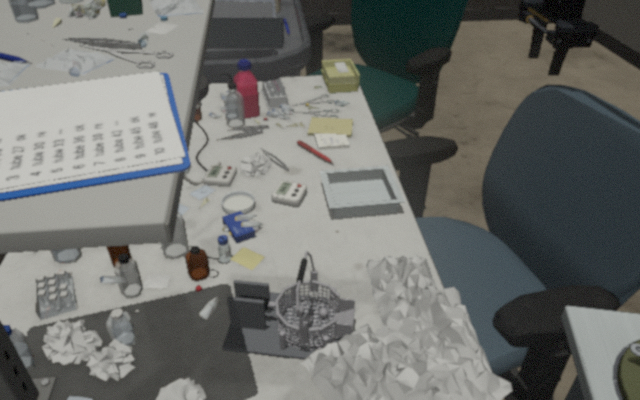

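```bash
cat > h.py <<'E'
from bench import arm
import cv2,numpy as np
from scipy.spatial.transform import Rotation as R
def px(n,P,c=None):
    c=c or arm.calibration(n);T=np.array(c["camera_from_world"]);K=np.array(c["camera_matrix"])
    q=np.atleast_2d(P)@T[:3,:3].T+T[:3,3];q=q@K.T;return q[:,:2]/q[:,2:]
def ray(n,uv,z,c=None):
    c=c or arm.calibration(n);T=np.array(c["camera_from_world"]);K=np.array(c["camera_matrix"])
    d=np.linalg.inv(K)@[*uv,1]@T[:3,:3];o=-T[:3,:3].T@T[:3,3];return o+d*(z-o[2])/d[2]
E
python3 - <<'E'
import cv2
a=cv2.imread("pics/top0.png")[155:280,155:315];b=cv2.imread("pics/side0.png")[240:365,215:375]
cv2.imwrite("pics/crop0.png",cv2.hconcat([cv2.resize(a,None,fx=2.5*1,fy=2.5),cv2.resize(b,None,fx=2.5,fy=2.5)]))
c=cv2.imread("pics/top0.png")[200:310,340:450];d=cv2.imread("pics/side0.png")[155:235,300:420]
a4=cv2.resize(a,(640,500),interpolation=2);
cv2.imwrite("pics/crop_a.png",a4)
cv2.imwrite("pics/crop_b.png",cv2.hconcat([cv2.resize(c,(400,400),interpolation=2),cv2.resize(b,(400,312),interpolation=2)[0:312] if 0 else cv2.copyMakeBorder(cv2.resize(b,(400,312),interpolation=2),0,88,0,0,0)]))
E
```

```text
(no output)
```

View pics/crop_a.png

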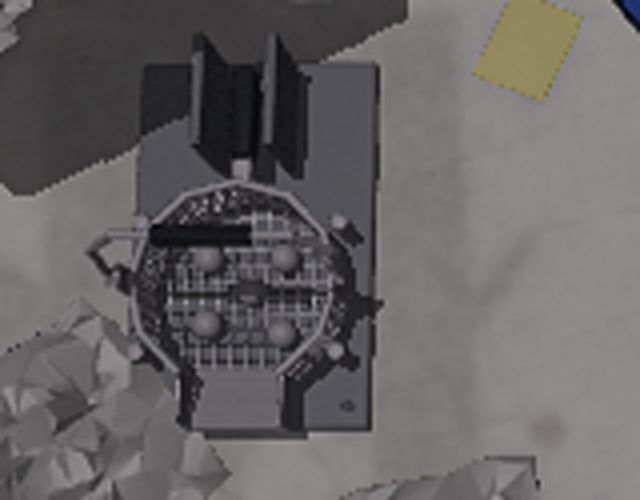

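View pics/crop_b.png

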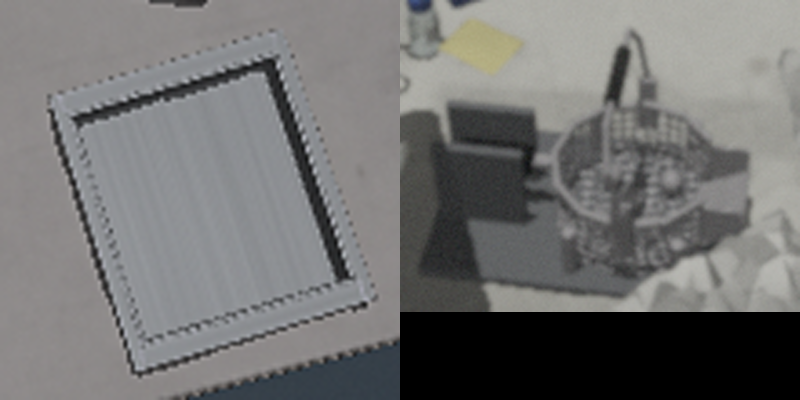

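```bash
python3 - <<'E'
from h import *
np.set_printoptions(precision=4,suppress=True)
C=lambda u,v:(155+u/4,155+v/4)
for p in [(143,65),(380,65),(371,430)]: print("base",ray("top",C(*p),.008))
for p in [(150,236),(252,236)]: print("sleeve top",ray("top",C(*p),.118))
for p in [(305,260),(299.8,281)]: print("sleeve side",ray("side",p,.118))
T=lambda u,v:(340+u/400*110,200+v/400*110)
for p in [(50,97),(282,32),(372,300),(138,373)]: print("rim",ray("top",T(*p),.032))
for n,p,z in [("vial",(286,140),.05),("box",(325,148),.018),("timer",(385,184),.022),("timer2",(401,110),.022),("paperR",(297,330),.04),("paper top",(176,240),.05),("paper tr",(290,270),.04)]: print(n,ray("top",p,z))
def tri(a,b):
    def f(z): return ray("top",a,z)-ray("side",b,z)
    zs=np.linspace(.05,.16,111);e=[np.linalg.norm(f(z)) for z in zs];z=zs[np.argmin(e)];return z,min(e),ray("top",a,z),ray("side",b,z)
print(tri(C(201,236),(302.4,270.5)))
E
```

```text
base [0.6768 0.016  0.008 ]
base [ 0.6787 -0.1063  0.008 ]
base [ 0.4908 -0.1101  0.008 ]
sleeve top [ 0.5661 -0.0229  0.118 ]
sleeve top [ 0.5668 -0.0684  0.118 ]
sleeve side [ 0.5665 -0.0738  0.118 ]
sleeve side [ 0.5663 -0.0302  0.118 ]
rim [ 0.5618 -0.3185  0.032 ]
rim [ 0.5996 -0.4453  0.032 ]
rim [ 0.4558 -0.4881  0.032 ]
rim [ 0.4165 -0.364   0.032 ]
vial [ 0.7328 -0.1816  0.05  ]
box [ 0.7282 -0.2608  0.018 ]
timer [ 0.6521 -0.3831  0.022 ]
timer2 [ 0.8133 -0.4197  0.022 ]
paperR [ 0.3645 -0.2116  0.04  ]
paper top [0.528 0.023 0.05 ]
paper tr [ 0.4749 -0.1957  0.04  ]
(np.float64(0.123), np.float64(0.00039625232005420735), array([ 0.5655, -0.0468,  0.123 ]), array([ 0.5654, -0.0464,  0.123 ]))
```

```bash
cat >> h.py <<'E'
def cur():
    s=arm.observe();return np.array(s["ee_pos"]),R.from_euler("xyz",s["tcp_rot"])
def plan(p1,R1,n,p0=None,R0=None):
    "constant row (mm, deg) repeated n times takes pose 0 to pose 1"
    if p0 is None: p0,R0=cur()
    w=(R0.inv()*R1).as_rotvec()/n;r=R.from_rotvec(w).as_matrix()
    S=sum(np.linalg.matrix_power(r,k) for k in range(n))
    s=np.linalg.solve(S,R0.inv().apply(np.array(p1)-p0))*1e3
    print(n,"x",np.round(s,2).tolist(),np.round(np.degrees(w),2).tolist(),"|s|",round(np.linalg.norm(s),1))
def down(yaw): return R.from_euler("xyz",[np.pi,0,np.radians(yaw)])
E
python3 -c "
from h import *
plan([.5655,-.0466,.21],down(91.2),20)"
```

```text
20 x [38.48, -2.91, 0.59] [-0.0, -0.0, -3.87] |s| 38.6
```

```bash
r='[38.5,-3,0.5,0,0,-3.87,1]'; python3 -m inch '[[[38.5,-2.9,0.5,0,0,-3.87,1],[38.5,-2.9,0.5,0,0,-3.87,1],[38.5,-2.9,0.5,0,0,-3.87,1],[38.5,-2.9,0.5,0,0,-3.87,1],[38.5,-2.9,0.5,0,0,-3.87,1],[38.5,-2.9,0.5,0,0,-3.87,1],[38.5,-2.9,0.5,0,0,-3.87,1],[38.5,-2.9,0.5,0,0,-3.87,1],[38.5,-2.9,0.5,0,0,-3.87,1],[38.5,-2.9,0.5,0,0,-3.87,1]]]' && python3 -m inch '[[[38.5,-2.9,0.5,0,0,-3.87,1],[38.5,-2.9,0.5,0,0,-3.87,1],[38.5,-2.9,0.5,0,0,-3.87,1],[38.5,-2.9,0.5,0,0,-3.87,1],[38.5,-2.9,0.5,0,0,-3.87,1],[38.5,-2.9,0.5,0,0,-3.87,1],[38.5,-2.9,0.5,0,0,-3.87,1],[38.5,-2.9,0.5,0,0,-3.87,1],[38.5,-2.9,0.5,0,0,-3.87,1],[0,0,0,0,0,0,1]]]'; python3 - <<'E'
from h import *
print(arm.observe()["joint_positions"])
im=arm.get_image("wrist");c=arm.calibration("wrist")
p=px("wrist",[[.5655,-.0466,.122],[.5655,-.0246,.122],[.5655,-.0686,.122],[.556,-.0475,.011]],c);print(p)
for q in p: cv2.circle(im,tuple(int(v) for v in q),3,(255,0,0),1)
cv2.imwrite("pics/w1.png",im[:,:,::-1])
plan([.5655,-.0466,.104],down(91.2),6)
E
```

```text
t: 1.35
ee_pos: [0.4645, -0.4095, 0.2176]
tcp_rot: [3.141, 0.0, 0.92]
wrist_force: [0.4, -0.7, 0.8]
width: 1.001
gripper_force: 0.0
t: 2.6
ee_pos: [0.5675, -0.0798, 0.2134]
tcp_rot: [3.141, -0.001, 1.532]
wrist_force: [0.4, -0.1, 0.7]
width: 1.0
gripper_force: 0.0
[ 0.64274717  0.21259696 -0.62697414  1.64255038  0.12645171  1.3275291
 -0.04252387]
[[318.08169439 168.86159763]
 [316.72751406 140.51733938]
 [319.36766273 195.77811529]
 [311.27985389 151.07450377]]
6 x [6.06, -0.42, 18.2] [0.0, 0.0, -0.61] |s| 19.2
```

View pics/w1.png

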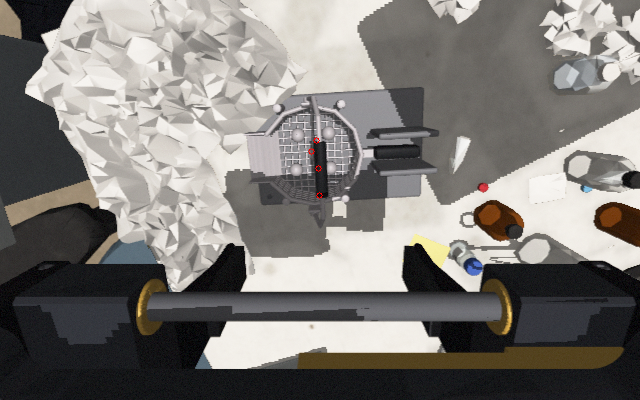

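```bash
python3 -c "
from h import *
plan([.5675,-.0466,.213],down(91.2),3);plan([.5675,-.0466,.104],down(91.2),5,[.5675,-.0466,.213],down(91.2))"
```

```text
3 x [12.12, -0.24, 0.07] [0.0, 0.01, -1.22] |s| 12.1
5 x [0.0, -0.0, 21.8] [0.0, 0.0, 0.0] |s| 21.8
```

```bash
python3 -m inch '[[[12.1,-0.2,0,0,0,-1.22,1],[12.1,-0.2,0,0,0,-1.22,1],[12.1,-0.2,0,0,0,-1.22,1],[0,0,21.8,0,0,0,1],[0,0,21.8,0,0,0,1],[0,0,21.8,0,0,0,1],[0,0,21.8,0,0,0,1],[0,0,21.8,0,0,0,1],[0,0,0,0,0,0,1]]]' && python3 -m inch '[[[0,0,0,0,0,0,-1],[0,0,0,0,0,0,-1],[0,0,0,0,0,0,-1],[0,0,0,0,0,0,-1],[0,0,0,0,0,0,-1],[0,0,0,0,0,0,-1],[0,0,0,0,0,0,-1],[0,0,0,0,0,0,-1]]]' 50; python3 -c "
from h import *
print(arm.observe()['joint_positions'])"
```

```text
t: 3.78
ee_pos: [0.5663, -0.049, 0.1025]
tcp_rot: [-3.138, -0.001, 1.588]
wrist_force: [-0.6, -0.0, 1.0]
width: 0.999
gripper_force: 0.0
t: 4.78
ee_pos: [0.5677, -0.0494, 0.104]
tcp_rot: [-3.142, 0.0, 1.587]
wrist_force: [1.1, -0.3, 0.5]
width: 0.176
gripper_force: 0.0
[ 0.58704909  0.30279702 -0.63483521  1.77827368  0.19738412  1.12463978
 -0.0955597 ]
```

```bash
python3 -m inch '[[[0,0,0,0,0,0,-1],[0,0,0,0,0,0,-1],[0,0,0,0,0,0,-1],[0,0,0,0,0,0,-1]]]' 50; python3 -m inch '[[[0,0,-10,0,0,0,-1],[0,0,-15,0,0,0,-1],[0,0,-15,0,0,0,-1],[0,0,-15,0,0,0,-1],[0,0,-15,0,0,0,-1],[0,0,0,0,0,0,-1],[0,0,0,0,0,0,-1]]]'; python3 - <<'E'
from h import *
cv2.imwrite("pics/s2.png",cv2.resize(arm.get_image("side")[190:390,200:400,::-1],(600,600),interpolation=2))
print(cur())
E
```

```text
t: 5.28
ee_pos: [0.5677, -0.0495, 0.104]
tcp_rot: [-3.142, 0.0, 1.587]
wrist_force: [-0.3, -0.4, -0.4]
width: 0.097
gripper_force: 50.0
t: 6.15
ee_pos: [0.5674, -0.0495, 0.1737]
tcp_rot: [-3.141, 0.0, 1.587]
wrist_force: [-0.3, 0.1, -2.9]
width: 0.099
gripper_force: 50.0
(array([ 0.56725901, -0.04948619,  0.17336962]), Rotation.from_matrix(array([[-1.61951594e-02,  9.99868071e-01, -1.24820507e-03],
                            [ 9.99868845e-01,  1.61952666e-02,  7.58291028e-05],
                            [ 9.60341127e-05, -1.24681330e-03, -9.99999218e-01]])))
```

View pics/s2.png

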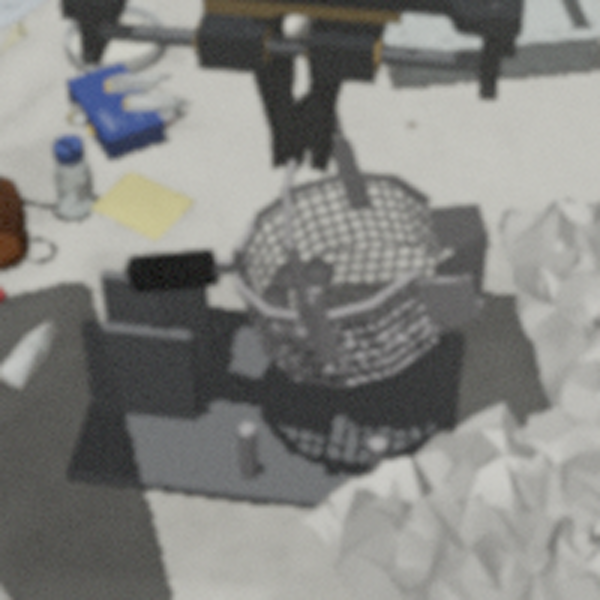

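```bash
python3 -c "
from h import *
plan([.5845,-.2225,.225],down(90.9),9)"
```

```text
9 x [-19.25, 1.6, -5.74] [-0.01, -0.0, 0.0] |s| 20.2
```

```bash
python3 -m inch '[[[-8,0.7,-12,0,0,0,-1],[-20.5,1.7,-10,0,0,0,-1],[-20.5,1.7,-10,0,0,0,-1],[-20.5,1.7,-10,0,0,0,-1],[-20.5,1.7,-8,0,0,0,-1],[-20.5,1.7,-2,0,0,0,-1],[-20.5,1.7,0,0,0,0,-1],[-20.5,1.7,0,0,0,0,-1],[-13,1.0,0,0,0,0,-1],[-8,0.7,0,0,0,0,-1]]]'; python3 -m inch '[[[0,0,0,0,0,-3,-1],[0,0,0,0,0,-6,-1],[0,0,0,0,0,-6,-1],[0,0,0,0,0,-6,-1],[0,0,0,0,0,-6,-1],[0,0,0,0,0,-6,-1],[0,0,0,0,0,-6,-1],[0,0,0,0,0,-6,-1],[0,0,0,0,0,-6,-1],[0,0,0,0,0,-6,-1]]]';  python3 -c "
from h import *
print(arm.observe()['joint_positions'])"
```

```text
t: 7.45
ee_pos: [0.5848, -0.2225, 0.2257]
tcp_rot: [-3.141, -0.0, 1.587]
wrist_force: [0.3, -0.1, -2.4]
width: 0.097
gripper_force: 50.0
t: 8.7
ee_pos: [0.585, -0.2209, 0.2261]
tcp_rot: [3.141, -0.0, 2.587]
wrist_force: [-0.2, 0.5, -2.5]
width: 0.1
gripper_force: 50.0
[ 0.87050814  0.34166226 -0.69836554  1.4919589   0.22042227  1.38821016
  1.17644938]
```

```bash
python3 -m inch '[[[0,0,0,0,0,-6,-1],[0,0,0,0,0,-6,-1],[0,0,0,0,0,-6,-1],[0,0,0,0,0,-6,-1],[0,0,0,0,0,-6,-1],[0,0,0,0,0,-6,-1],[0,0,0,0,0,-6,-1],[0,0,0,0,0,-6,-1],[0,0,0,0,0,-6,-1],[0,0,0,0,0,-6,-1]]]'; python3 -m inch '[[[0,0,14,0,0,-1,-1],[0,0,20,0,0,0,-1],[0,0,20,0,0,0,-1],[0,0,20,0,0,0,-1],[0,0,20,0,0,0,-1],[0,0,10,0,0,0,-1],[0,0,5,0,0,0,-1],[0,0,0,0,0,0,-1]]]'; python3 - <<'E'
from h import *
print(cur()[0],arm.observe()['joint_positions'])
cv2.imwrite("pics/s3.png",cv2.resize(arm.get_image("side")[150:350,180:380,::-1],(600,600),interpolation=2))
E
```

```text
t: 9.95
ee_pos: [0.5849, -0.221, 0.2261]
tcp_rot: [3.141, 0.0, -2.65]
wrist_force: [0.1, -0.2, -1.9]
width: 0.097
gripper_force: 50.0
t: 10.95
ee_pos: [0.585, -0.2217, 0.1172]
tcp_rot: [-3.141, 0.0, -2.637]
wrist_force: [0.4, -0.5, -1.6]
width: 0.096
gripper_force: 50.0
[ 0.58503731 -0.22170317  0.11716144] [ 0.9693717   0.46742834 -0.83476389  1.6203899   0.36406502  1.21680038
  2.13575468]
```

View pics/s3.png

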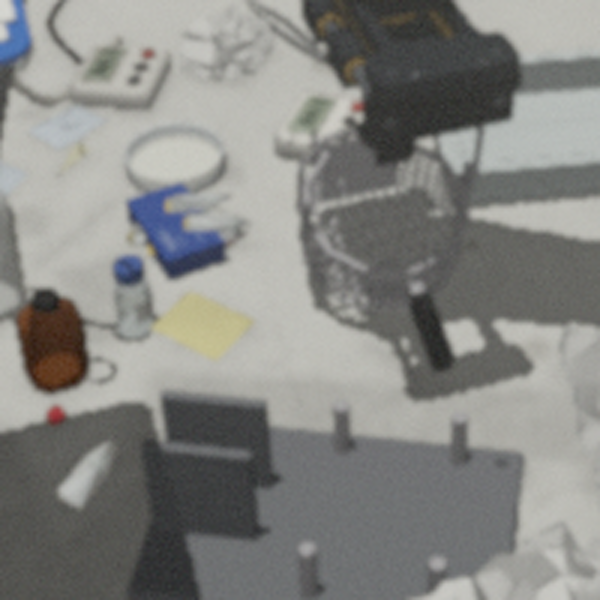

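```bash
python3 -m inch '[[[0,0,8,0,0,0,-1],[0,0,6,0,0,0,-1],[0,0,3,0,0,0,-1],[0,0,2,0,0,0,-1],[0,0,0,0,0,0,-1]]]';python3 -m inch '[[[0,0,2,0,0,0,-1],[0,0,1,0,0,0,-1],[0,0,0,0,0,0,-1]]]'
```

```text
t: 11.62
ee_pos: [0.5866, -0.2236, 0.0996]
tcp_rot: [-3.137, 0.002, -2.638]
wrist_force: [2.4, -3.4, 3.9]
width: 0.097
gripper_force: 50.0
t: 12.0
ee_pos: [0.5836, -0.2205, 0.094]
tcp_rot: [3.138, -0.002, -2.637]
wrist_force: [0.1, -1.0, -0.9]
width: 0.099
gripper_force: 50.0
```

```bash
python3 -m inch '[[[0,0,1,0,0,0,-1],[0,0,0,0,0,0,-1],[0,0,0,0,0,0,0.0],[0,0,0,0,0,0,0.0],[0,0,0,0,0,0,0.0],[0,0,0,0,0,0,0],[0,0,0,0,0,0,0]]]';python3 -m inch '[[[0,0,-5,0,0,0,0],[0,0,-15,0,0,0,0],[0,0,-20,0,0,0,0],[0,0,-25,0,0,0,0],[0,0,-25,0,0,0,0],[0,0,-25,0,0,0,0]]]'; python3 - <<'E'
from h import *
print(cur()[0])
cv2.imwrite("pics/top3.png",arm.get_image("top")[:,:,::-1])
im=arm.get_image("wrist")[:,:,::-1];c=arm.calibration("wrist")
import pickle;pickle.dump(c,open("w3.pkl","wb"));cv2.imwrite("pics/w3.png",im)
h=np.radians(-60);b=np.array([.59,-.232,0]);u=np.array([np.cos(h),np.sin(h),0])
print(px("wrist",[b-u*.062+[0,0,.045],b-u*.108+[0,0,.045],b+u*.0675+[0,0,.022]],c))
E
```

```text
t: 12.88
ee_pos: [0.5849, -0.2217, 0.094]
tcp_rot: [-3.142, -0.0, -2.637]
wrist_force: [0.3, 0.0, 0.7]
width: 0.483
gripper_force: 0.0
t: 13.62
ee_pos: [0.5853, -0.2216, 0.2117]
tcp_rot: [-3.14, 0.001, -2.636]
wrist_force: [0.1, 0.5, -0.3]
width: 0.498
gripper_force: 0.0
[ 0.58527654 -0.22161766  0.211726  ]
[[373.20821463 181.67410853]
 [417.54839228 180.9621994 ]
 [253.70327927 178.74736648]]
```

View pics/w3.png

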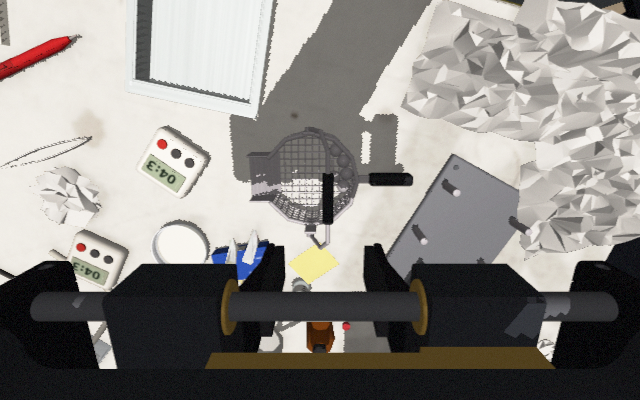

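```bash
python3 - <<'E'
from h import *
import pickle
c=pickle.load(open("w3.pkl","rb"))
a=ray("wrist",(371.5,179),.045,c);b=ray("wrist",(413,180),.045,c);l=ray("wrist",(251,177),.022,c)
print(a,b,l,"len",np.linalg.norm(a-b),np.linalg.norm(a-l))
h=l-b;print("heading",np.degrees(np.arctan2(h[1],h[0])))
cv2.imwrite("pics/c3.png",cv2.resize(cv2.imread("pics/top3.png")[170:280,220:330],(600,600),interpolation=2))
E
```

```text
[ 0.55743614 -0.18134804  0.045     ] [ 0.5374381  -0.14316421  0.045     ] [ 0.62341137 -0.29393007  0.022     ] len 0.04310366718653975 0.13250073015125743
heading -60.30632489141917
```

View pics/c3.png

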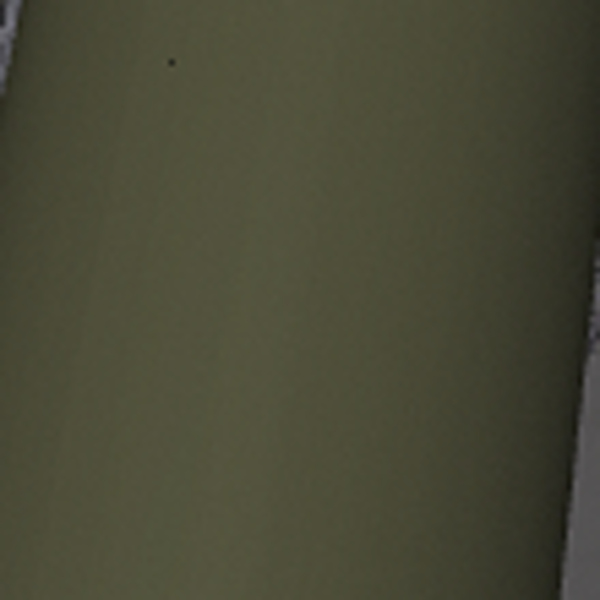

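```bash
python3 - <<'E'
from h import *
th=np.radians(20);R1=down(119.7)*R.from_rotvec([0,-th,0]);z=R1.apply([0,0,1]);print(z)
g=np.array([.547,-.162,.036]);t=g+.0187*z;pre=t-.11*z;print(t,pre)
plan(pre,R1,14);
E
```

```text
[ 0.16945684 -0.29708948 -0.93969262]
[ 0.55016884 -0.16755557  0.01842775] [ 0.53152859 -0.13487573  0.12179394]
14 x [6.75, 6.41, 5.26] [1.11, -1.09, 6.3] |s| 10.7
```

```bash
python3 -m inch '[[[6.7,6.4,5.3,1.1,-1.1,6.3,0],[6.7,6.4,5.3,1.1,-1.1,6.3,0],[6.7,6.4,5.3,1.1,-1.1,6.3,0],[6.7,6.4,5.3,1.1,-1.1,6.3,0],[6.7,6.4,5.3,1.1,-1.1,6.3,0],[6.7,6.4,5.3,1.1,-1.1,6.3,0],[6.7,6.4,5.3,1.1,-1.1,6.3,0],[6.7,6.4,5.3,1.1,-1.1,6.3,0],[6.7,6.4,5.3,1.1,-1.1,6.3,0],[6.7,6.4,5.3,1.1,-1.1,6.3,0]]]';python3 -m inch '[[[6.7,6.4,5.3,1.1,-1.1,6.3,0],[6.7,6.4,5.3,1.1,-1.1,6.3,0],[6.7,6.4,5.3,1.1,-1.1,6.3,0],[6.7,6.4,5.3,1.1,-1.1,6.3,0],[0,0,0,0,0,0,0],[0,0,0,0,0,0,0]]]'; python3 - <<'E'
from h import *
print(arm.observe()["joint_positions"])
th=np.radians(20);R1=down(119.7)*R.from_rotvec([0,-th,0]);z=R1.apply([0,0,1])
g=np.array([.547,-.162,.036]);t=g+.0187*z
plan(t-.04*z,R1,4);plan(t,R1,3,t-.04*z,R1)
im=arm.get_image("wrist");c=arm.calibration("wrist")
p=px("wrist",[[.5574,-.1813,.045],[.5374,-.1432,.045],g],c);print(p)
for q in p: cv2.circle(im,tuple(int(v) for v in q),3,(255,0,0),1)
cv2.imwrite("pics/w4.png",im[:,:,::-1])
E
```

```text
t: 14.98
ee_pos: [0.526, -0.1653, 0.1462]
tcp_rot: [-3.081, 0.252, 2.545]
wrist_force: [0.6, -0.7, 0.6]
width: 0.502
gripper_force: 0.0
t: 15.72
ee_pos: [0.5293, -0.1351, 0.1176]
tcp_rot: [-3.138, 0.343, 2.093]
wrist_force: [-0.7, 0.1, -0.1]
width: 0.499
gripper_force: 0.0
[ 0.8258566   0.10179259 -0.85147485  2.01288617  0.47117802  0.94616239
  0.2477297 ]
4 x [-0.63, 0.53, 16.58] [-0.03, -0.08, 0.05] |s| 16.6
3 x [-0.0, 0.0, 13.33] [0.0, 0.0, 0.0] |s| 13.3
[[323.55746987 243.29000545]
 [325.65816918 201.60766617]
 [324.29129657 215.95800611]]
```

View pics/w4.png

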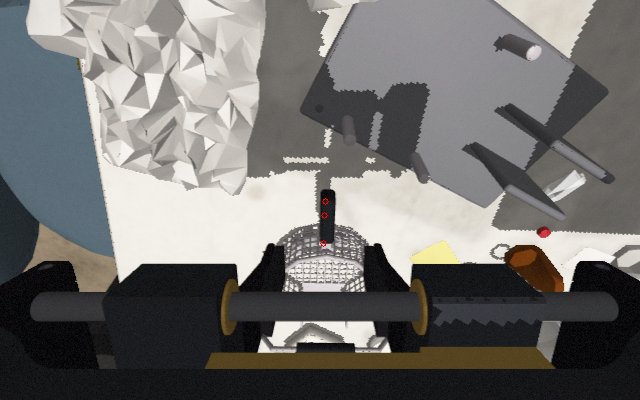

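```bash
python3 - <<'E'
from h import *
th=np.radians(20);R1=down(119.7)*R.from_rotvec([0,-th,0]);z=R1.apply([0,0,1])
g=np.array([.549,-.1597,.036]);t=g+.0187*z
plan(t-.04*z,R1,4)
E
```

```text
4 x [-0.31, 1.29, 16.5] [-0.03, -0.08, 0.03] |s| 16.5
```

```bash
python3 -m inch '[[[-0.3,1.3,16.5,0,0,0,0],[-0.3,1.3,16.5,0,0,0,0],[-0.3,1.3,16.5,0,0,0,0],[-0.3,1.3,16.5,0,0,0,0],[0,0,10,0,0,0,0],[0,0,10,0,0,0,0]]]' && python3 -m inch '[[[0,0,10,0,0,0,0],[0,0,9,0,0,0,0],[0,0,0,0,0,0,0]]]'; python3 -m inch '[[[0,0,0,0,0,0,-1],[0,0,0,0,0,0,-1],[0,0,0,0,0,0,-1],[0,0,0,0,0,0,-1],[0,0,0,0,0,0,-1],[0,0,0,0,0,0,-1]]]' 60;  python3 -c "
from h import *
print(arm.observe()['joint_positions'])"
```

```text
t: 16.52
ee_pos: [0.5488, -0.1591, 0.0366]
tcp_rot: [-3.139, 0.344, 2.091]
wrist_force: [-0.4, 0.2, -0.5]
width: 0.501
gripper_force: 0.0
t: 16.9
ee_pos: [0.5512, -0.164, 0.018]
tcp_rot: [-3.138, 0.342, 2.091]
wrist_force: [-0.3, 0.6, -0.1]
width: 0.502
gripper_force: 0.0
t: 17.65
ee_pos: [0.5518, -0.1641, 0.0189]
tcp_rot: [-3.139, 0.344, 2.091]
wrist_force: [0.4, 0.0, 2.5]
width: 0.132
gripper_force: 59.7
[ 0.74715952  0.32592797 -0.76042064  2.03581698  0.73820087  0.81999014
  0.04908358]
```

```bash
cat >> h.py <<'E'
D=np.array([154.5,0,-14.5])/1e3   # grasp -> lip in basket frame
def pose(lip,phi,head,lean=20):
    "tool pose for lip position, nose-down phi, heading head (deg)"
    B=R.from_euler("z",head,degrees=True)*R.from_euler("y",phi,degrees=True)
    Rt=B*R.from_euler("z",180,degrees=True)*R.from_euler("x",180,degrees=True)*R.from_rotvec([0,-np.radians(lean),0])
    return np.array(lip)-B.apply(D)+Rt.apply([0,0,.0187]),Rt
E
python3 - <<'E'
from h import *
p0,R0=cur(); p,Rt=pose([0,0,0],0,-60.2,19.7); print((Rt.inv()*R0).magnitude())
plan(p0+[0,0,.12],R0,8)
E
```

```text
0.002823593053191853
8 x [-5.05, -0.04, -14.12] [0.0, 0.0, 0.0] |s| 15.0
```

```bash
python3 -m inch '[[[-1.7,0,-4.7,0,0,0,-1],[-3.4,0,-9.4,0,0,0,-1],[-5,0,-14.1,0,0,0,-1],[-5,0,-14.1,0,0,0,-1],[-5,0,-14.1,0,0,0,-1],[-5,0,-14.1,0,0,0,-1],[-5,0,-14.1,0,0,0,-1],[-5,0,-14.1,0,0,0,-1],[-3.4,0,-9.4,0,0,0,-1],[0,0,0,0,0,0,-1]]]'; python3 - <<'E'
from h import *
print(arm.observe()['joint_positions'])
c=arm.calibration("side");s=cv2.imread
im=arm.get_image("side");p0,R0=cur();g=p0-R0.apply([0,0,.0187]);B=R.from_euler("z",-60.2,degrees=True)
for q in px("side",[g+B.apply(v) for v in (D,[0,0,0],[.062+.025-.0,0,.0085+0],[.087-.049,0,-.0365])]):print(q); cv2.circle(im,tuple(int(v) for v in q),2,(255,0,0),1)
cv2.imwrite("pics/s5.png",cv2.resize(im[100:300,200:400,::-1],(600,600),interpolation=2))
plan(*pose([.498,-.387,.12],15,-60.2),14)
E
```

```text
t: 18.9
ee_pos: [0.5525, -0.1638, 0.1345]
tcp_rot: [-3.14, 0.345, 2.09]
wrist_force: [0.0, -0.2, -3.4]
width: 0.128
gripper_force: 59.7
[ 0.85535149  0.14587791 -0.84296654  1.94060947  0.49222895  0.97606178
  0.29316232]
[293.36445163 166.495267  ]
[325.24445252 208.7986105 ]
[306.09772293 175.31061778]
[316.46786886 213.30966328]
14 x [-1.96, -11.27, -1.13] [-0.01, 1.05, -0.0] |s| 11.5
```

View pics/s5.png

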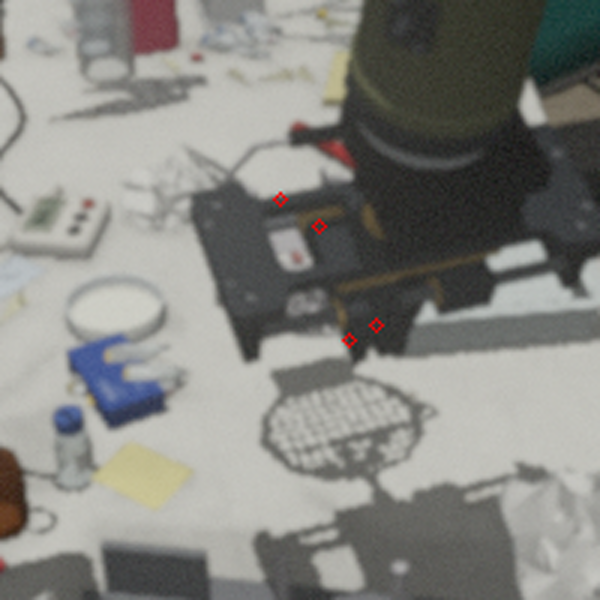

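```bash
python3 -m inch '[[[-1.0,-5.6,-0.6,0,0.5,0,-1],[-2,-11.3,-1.1,0,1.05,0,-1],[-2,-11.3,-1.1,0,1.05,0,-1],[-2,-11.3,-1.1,0,1.05,0,-1],[-2,-11.3,-1.1,0,1.05,0,-1],[-2,-11.3,-1.1,0,1.05,0,-1],[-2,-11.3,-1.1,0,1.05,0,-1],[-2,-11.3,-1.1,0,1.05,0,-1],[-2,-11.3,-1.1,0,1.05,0,-1],[-2,-11.3,-1.1,0,1.05,0,-1]]]'; python3 -m inch '[[[-2,-11.3,-1.1,0,1.05,0,-1],[-2,-11.3,-1.1,0,1.05,0,-1],[-2,-11.3,-1.1,0,1.05,0,-1],[-2,-11.3,-1.1,0,1.05,0,-1],[-1,-5.6,-0.5,0,0.5,0,-1],[0,0,0,0,0,0,-1]]]'; python3 - <<'E'
from h import *
print(arm.observe()['joint_positions'])
plan(*pose([.498,-.387,.065],22,-60.2),5)
plan(*pose([.498,-.387,.065],56,-60.2),14,*pose([.498,-.387,.065],22,-60.2))
cv2.imwrite("pics/wpre.png",arm.get_image("wrist")[:,:,::-1])
E
```

```text
t: 20.2
ee_pos: [0.4654, -0.2308, 0.1483]
tcp_rot: [-3.138, 0.168, 2.09]
wrist_force: [-0.0, -0.1, -1.7]
width: 0.133
gripper_force: 59.7
t: 20.95
ee_pos: [0.4262, -0.2631, 0.155]
tcp_rot: [-3.139, 0.087, 2.089]
wrist_force: [-0.0, 0.3, -2.3]
width: 0.136
gripper_force: 59.7
[ 1.15487748  0.02208522 -0.69280705  1.94324495  0.07222807  1.11119035
  0.95138015]
5 x [-0.65, 0.16, 7.5] [-0.03, 1.4, -0.02] |s| 7.5
14 x [-2.15, -0.0, -5.9] [0.0, 2.43, 0.0] |s| 6.3
```

```bash
python3 -m inch '[[[-0.6,0.2,7.5,0,1.4,0,-1],[-0.6,0.2,7.5,0,1.4,0,-1],[-0.6,0.2,7.5,0,1.4,0,-1],[-0.6,0.2,7.5,0,1.4,0,-1],[-0.6,0.2,7.5,0,1.4,0,-1],[0,0,0,0,0,0,-1]]]'; python3 -m inch '[[[-2.1,0,-5.9,0,2.4,0,-1],[-2.1,0,-5.9,0,2.4,0,-1],[-2.1,0,-5.9,0,2.4,0,-1],[-2.1,0,-5.9,0,2.4,0,-1],[-2.1,0,-5.9,0,2.4,0,-1],[-2.1,0,-5.9,0,2.4,0,-1],[0,0,0,0,0,0,-1],[0,0,0,0,0,0,-1]]]'; python3 - <<'E'
from h import *
print(arm.observe()['joint_positions'])
plan(*pose([.498,-.387,.065],56,-60.2),8)
for n in("top","side","wrist"): cv2.imwrite(f"pics/{n}6.png",arm.get_image(n)[:,:,::-1])
E
```

```text
t: 21.75
ee_pos: [0.4293, -0.2663, 0.1168]
tcp_rot: [-3.139, -0.037, 2.09]
wrist_force: [-0.4, -0.3, -2.8]
width: 0.135
gripper_force: 59.7
t: 22.75
ee_pos: [0.4382, -0.2808, 0.1509]
tcp_rot: [-3.139, -0.285, 2.09]
wrist_force: [0.6, 0.6, -1.7]
width: 0.132
gripper_force: 59.7
[ 1.13361934  0.37313196 -0.65477643  1.63343664  0.07495465  1.45349368
  0.98669349]
8 x [-2.3, -0.12, -5.93] [-0.02, 2.46, -0.01] |s| 6.4
```

```bash
python3 -m inch '[[[-2.3,-0.1,-5.9,0,2.4,0,-1],[-2.3,-0.1,-5.9,0,2.4,0,-1],[-2.3,-0.1,-5.9,0,2.4,0,-1],[-2.3,-0.1,-5.9,0,2.4,0,-1],[-2.3,-0.1,-5.9,0,2.4,0,-1],[-2.3,-0.1,-5.9,0,2.4,0,-1],[-2.3,-0.1,-5.9,0,2.4,0,-1],[0,0,0,0,0,0,-1],[0,0,0,0,0,0,-1],[0,0,0,0,0,0,-1]]]';python3 -m inch '[[[0,0,0,0,0,0,-1],[0,0,0,0,0,0,-1],[0,0,0,0,0,0,-1],[0,0,0,0,0,0,-1],[0,0,0,0,0,0,-1],[0,0,0,0,0,0,-1],[0,0,0,0,0,0,-1],[0,0,0,0,0,0,-1],[0,0,0,0,0,0,-1],[0,0,0,0,0,0,-1]]]'; python3 - <<'E'
from h import *
print(arm.observe()['joint_positions'])
for n in("top","side","wrist"): cv2.imwrite(f"pics/{n}7.png",arm.get_image(n)[:,:,::-1])
# change inside tray vs start
m=np.array([[.5618,-.3185],[.5996,-.4453],[.4558,-.4881],[.4165,-.364]]);ctr=m.mean(0)
q=np.c_[ctr+(m-ctr)*.8,[.003]*4]
for n in("top","side"):
    a=cv2.imread(f"pics/{n}0.png",0).astype(int);b=cv2.imread(f"pics/{n}7.png",0).astype(int)
    k=np.zeros(a.shape,np.uint8);P=px(n,q);cv2.fillConvexPoly(k,P.astype(int),1)
    x,y,w,h=cv2.boundingRect(P.astype(np.int32));d=np.where(k>0,b-a,0)[y:y+h:2,x:x+w:2]
    print(n,x,y)
    for r in d: print("".join(" " if abs(v)<12 else ("#" if v<-60 else "-" if v<0 else "+") for v in r))
E
```

```text
t: 24.15
ee_pos: [0.4531, -0.3081, 0.1827]
tcp_rot: [-3.139, -0.578, 2.089]
wrist_force: [0.1, 1.0, -1.4]
width: 0.129
gripper_force: 59.7
t: 25.4
ee_pos: [0.4531, -0.3086, 0.1823]
tcp_rot: [-3.139, -0.579, 2.088]
wrist_force: [-0.5, -0.2, -1.6]
width: 0.13
gripper_force: 59.7
[ 1.08122104  0.63370651 -0.61571664  1.30752806  0.04794455  1.79965906
  0.98973536]
top 360 220
                         #         
                     +-###         
                 --++++###         
               -###+++ ####        
           ##-######++-####        
       -#-#####-####-+ ####        
   +-######+#########++#####       
#++##################-+#####       
 +#--#######################       
 -#-#########################      
 ###--#######################      
  ###-#######################      
  ###--#######################     
  ####--######################     
   ####-######################     
   ####--######################    
   #####-######################    
   #####--#####################    
    #####-######################   
    ############################   
   
[... 396 characters left out ...]
     -########-##########       
        #################          
         #########-##-             
         #########-                
         ######                    
          ##                       
side 327 180
                        ####      
           --###############      
    -##-    --###############     
     --      --##############     
             --###############    
             ---##############    
            ----##############    
           ----################   
         -- -##--##############   
         --  -- --##############  
         -    -- -##############  
        --   -##-############---- 
      --###--######-----------    
       ------------
```

```bash
python3 -m inch '[[[-2.3,0,-5.9,0,2.5,0,-1],[0,0,0,0,0,0,-1],[-1.5,0,-4,0,1,0,-1],[1.5,0,4,0,-1,0,-1],[-1.5,0,-4,0,1,0,-1],[1.5,0,4,0,-1,0,-1],[0,0,0,0,0,0,-1],[0,0,0,0,0,0,-1],[0,0,0,0,0,0,-1],[0,0,0,0,0,0,-1]]]'; python3 - <<'E'
from h import *
plan(*pose([.498,-.387,.075],20,-60.2),10)
a=pose([.498,-.387,.075],20,-60.2); b=pose([.50,-.36,.13],0,-60.2);plan(*b,6,*a)
p=np.array([.5525,-.1638,.1345]);plan(p,b[1],12,*b)
E
```

```text
t: 26.8
ee_pos: [0.4557, -0.3131, 0.1861]
tcp_rot: [-3.138, -0.623, 2.088]
wrist_force: [-0.9, -0.1, -1.4]
width: 0.131
gripper_force: 59.7
10 x [3.1, 0.0, 7.94] [-0.01, -3.57, -0.01] |s| 8.5
6 x [4.92, 2.53, -1.43] [-0.0, -3.33, -0.0] |s| 5.7
12 x [-0.52, 11.92, -0.48] [0.0, 0.0, 0.0] |s| 11.9
```

```bash
python3 -m inch '[[[3.1,0,7.9,0,-3.6,0,-1],[3.1,0,7.9,0,-3.6,0,-1],[3.1,0,7.9,0,-3.6,0,-1],[3.1,0,7.9,0,-3.6,0,-1],[3.1,0,7.9,0,-3.6,0,-1],[3.1,0,7.9,0,-3.6,0,-1],[3.1,0,7.9,0,-3.6,0,-1],[3.1,0,7.9,0,-3.6,0,-1],[3.1,0,7.9,0,-3.6,0,-1],[3.1,0,7.9,0,-3.6,0,-1]]]'; python3 - <<'E'
from h import *
print(arm.observe()['joint_positions'])
b=pose([.498,-.387,.12],15,-60.2);plan(*b,5)
p=np.array([.5525,-.1638,.1345]);plan(p,pose(p,0,-60.2,19.7)[1],14,*b)
E
```

```text
t: 28.05
ee_pos: [0.4282, -0.2649, 0.123]
tcp_rot: [-3.139, 0.007, 2.09]
wrist_force: [1.3, 0.3, -0.3]
width: 0.131
gripper_force: 59.7
[ 1.15128733  0.1303634  -0.6916615   1.91669059  0.09884897  1.12188599
  0.94063109]
5 x [0.4, -0.03, -6.5] [-0.03, -0.92, -0.01] |s| 6.5
14 x [1.9, 11.3, 1.13] [-0.0, -1.05, -0.0] |s| 11.5
```

```bash
python3 -m inch '[[[0.4,0,-6.5,0,-0.9,0,-1],[0.4,0,-6.5,0,-0.9,0,-1],[0.4,0,-6.5,0,-0.9,0,-1],[0.4,0,-6.5,0,-0.9,0,-1],[0.4,0,-6.5,0,-0.9,0,-1],[1.9,11.3,1.1,0,-1.05,0,-1],[1.9,11.3,1.1,0,-1.05,0,-1],[1.9,11.3,1.1,0,-1.05,0,-1],[1.9,11.3,1.1,0,-1.05,0,-1],[1.9,11.3,1.1,0,-1.05,0,-1]]]'; python3 -m inch '[[[1.9,11.3,1.1,0,-1.05,0,-1],[1.9,11.3,1.1,0,-1.05,0,-1],[1.9,11.3,1.1,0,-1.05,0,-1],[1.9,11.3,1.1,0,-1.05,0,-1],[1.9,11.3,1.1,0,-1.05,0,-1],[1.9,11.3,1.1,0,-1.05,0,-1],[1.9,11.3,1.1,0,-1.05,0,-1],[1.9,11.3,1.1,0,-1.05,0,-1],[1.9,11.3,1.1,0,-1.05,0,-1],[0,0,0,0,0,0,-1]]]'; python3 - <<'E'
from h import *
print([arm.observe()['wrist_force'].round(1)])
m=np.array([[.5618,-.3185],[.5996,-.4453],[.4558,-.4881],[.4165,-.364]]);ctr=m.mean(0)
q=np.c_[ctr+(m-ctr)*.82,[.003]*4]
for n in("top","side","wrist"): cv2.imwrite(f"pics/{n}8.png",arm.get_image(n)[:,:,::-1])
for n in("side","top"):
    a=cv2.imread(f"pics/{n}0.png",0).astype(int);b=cv2.imread(f"pics/{n}8.png",0).astype(int)
    k=np.zeros(a.shape,np.uint8);P=px(n,q);cv2.fillConvexPoly(k,P.astype(int),1)
    x,y,w,h=cv2.boundingRect(P.astype(np.int32));d=np.where(k>0,b-a,0)[y:y+h,x:x+w]
    print(n,x,y)
    for r in d: print("".join(" " if abs(v)<14 else ("#" if v<-50 else "-" if v<0 else "+") for v in r))
p=np.array([.5518,-.1641,.024]);plan(p,pose(p,0,-60.2,19.7)[1],9)
E
```

```text
t: 29.3
ee_pos: [0.4723, -0.2259, 0.1483]
tcp_rot: [-3.139, 0.176, 2.091]
wrist_force: [0.3, 0.5, -1.6]
width: 0.133
gripper_force: 59.7
t: 30.55
ee_pos: [0.5534, -0.162, 0.134]
tcp_rot: [-3.14, 0.339, 2.094]
wrist_force: [-1.0, 0.9, -0.9]
width: 0.127
gripper_force: 59.7
[array([-1. ,  0.9, -0.9])]
side 326 180
                                                  ---####             
                                    ##########----   -###             
                      ###################----      ++ -###            
        ################################--   ++++++++ -###            
########################################  ++++++++++++ ####           
#######################################- ++++++++++++  -###           
 #####################################-- ++++++++     -#####          
 ####################################--  +++      ---#######          
 ####################################-       ----############         
 ####################################-   ---#################         
  ####################################--#####################         
  ###
[... 6608 characters left out ...]
               ++++++++++++++++++++++++++++++                        
                 ++++++++++++++++++++++++++                            
                 +++++++++++++++++++++++                               
                 +++++++++++++++++ ++                                  
                  +++++++++++++ ++                                     
                  +++++++++++++                                        
                  ++++++ ++                                            
                   ++ ++                                               
                   ++                                                  
9 x [4.19, -0.03, 11.53] [-0.02, -0.02, -0.0] |s| 12.3
```

```bash
python3 -m inch '[[[4.2,0,11.5,0,0,0,-1],[4.2,0,11.5,0,0,0,-1],[4.2,0,11.5,0,0,0,-1],[4.2,0,11.5,0,0,0,-1],[4.2,0,11.5,0,0,0,-1],[4.2,0,11.5,0,0,0,-1],[4.2,0,11.5,0,0,0,-1],[2.8,0,7.6,0,0,0,-1],[1.4,0,3.8,0,0,0,-1],[0,0,0,0,0,0,-1]]]'; python3 -m inch '[[[0.7,0,1.9,0,0,0,-1],[0.7,0,1.9,0,0,0,-1],[0.3,0,0.9,0,0,0,-1],[0,0,0,0,0,0,-1]]]'
```

```text
t: 31.95
ee_pos: [0.5521, -0.1636, 0.0366]
tcp_rot: [-3.139, 0.34, 2.091]
wrist_force: [0.5, -0.1, -2.5]
width: 0.13
gripper_force: 59.7
t: 32.45
ee_pos: [0.5521, -0.1637, 0.0317]
tcp_rot: [-3.139, 0.341, 2.091]
wrist_force: [1.0, 0.3, -2.2]
width: 0.134
gripper_force: 59.7
```

Still about 13 mm up, no contact; continue down watching the force.

```bash
python3 -m inch '[[[0.7,0,1.9,0,0,0,-1],[0.7,0,1.9,0,0,0,-1],[0.7,0,1.9,0,0,0,-1],[0,0,0,0,0,0,-1],[0,0,0,0,0,0,-1]]]'; python3 -m inch '[[[0.7,0,1.9,0,0,0,-1],[0.7,0,1.9,0,0,0,-1],[0,0,0,0,0,0,-1],[0,0,0,0,0,0,-1]]]';python3 -m inch '[[[0.35,0,0.95,0,0,0,-1],[0.35,0,0.95,0,0,0,-1],[0,0,0,0,0,0,-1],[0,0,0,0,0,0,-1]]]'
```

```text
t: 33.08
ee_pos: [0.5521, -0.1636, 0.0257]
tcp_rot: [-3.139, 0.341, 2.091]
wrist_force: [0.0, -0.3, -2.1]
width: 0.131
gripper_force: 59.7
t: 33.58
ee_pos: [0.552, -0.1636, 0.0216]
tcp_rot: [-3.139, 0.341, 2.091]
wrist_force: [0.7, 0.1, -1.4]
width: 0.134
gripper_force: 59.7
t: 34.08
ee_pos: [0.5521, -0.1636, 0.0197]
tcp_rot: [-3.139, 0.341, 2.091]
wrist_force: [-0.3, -0.1, -0.7]
width: 0.132
gripper_force: 59.7
```

```bash
python3 -m inch '[[[0.3,0,0.8,0,0,0,-1],[0,0,0,0,0,0,-1],[0,0,0,0,0,0,-1]]]'; python3 -m inch '[[[0,0,0,0,0,0,0],[0,0,0,0,0,0,0],[0,0,0,0,0,0,0],[0,0,0,0,0,0,0],[0,0,0,0,0,0,0],[0,0,0,0,0,0,0]]]' && python3 -m inch '[[[0,0,-8,0,0,0,0],[0,0,-15,0,0,0,0],[0,0,-20,0,0,0,0],[0,0,-20,0,0,0,0],[0,0,-20,0,0,0,0],[0,0,-20,0,0,0,0],[0,0,-20,0,0,0,0],[0,0,0,0,0,0,0]]]'; python3 - <<'E'
from h import *
for n in("top","wrist"): cv2.imwrite(f"pics/{n}9.png",arm.get_image(n)[:,:,::-1])
im=cv2.imread("pics/wrist9.png",0)
# expected stub & dark pixels there
p=px("wrist",[[.5574,-.1813,.045],[.5374,-.1432,.045]]);print(p)
x0=int(p[:,0].min())-30;y0=int(p[:,1].min())-25
for r in im[y0:y0+80:2,x0:x0+80]: print("".join("#" if v<40 else "+" if v<90 else " " for v in r))
# bystanders moved?
a=cv2.imread("pics/top0.png",0).astype(int);b=cv2.imread("pics/top9.png",0).astype(int)
for n,(u,v) in dict(vial=(286,142),box=(325,148),timer=(385,184)).items():
    d=abs(b-a)[v-18:v+18,u-18:u+18];print(n,d.mean().round(1),(d>40).mean().round(3))
E
```

```text
t: 34.45
ee_pos: [0.5522, -0.1635, 0.019]
tcp_rot: [-3.139, 0.341, 2.091]
wrist_force: [-1.2, 1.1, 0.5]
width: 0.13
gripper_force: 59.7
t: 35.2
ee_pos: [0.552, -0.1636, 0.0188]
tcp_rot: [-3.139, 0.341, 2.091]
wrist_force: [0.1, 1.1, 0.1]
width: 0.498
gripper_force: 0.0
t: 36.2
ee_pos: [0.5332, -0.1271, 0.1372]
tcp_rot: [-3.142, 0.344, 2.091]
wrist_force: [-0.7, -1.0, -0.6]
width: 0.503
gripper_force: 0.0
[[316.97783513 234.4643234 ]
 [318.26310532 194.55930831]]
                                                                                
                                                                                
                                                                                
                                                                                
                                                                                
                                                                                
                                                                                
                                +##########                       
[... 1948 characters left out ...]
          
+        +     +                      +++                ++                     
                                                                 +              
   +          +       +                                                         
                                                           +              ++    
                             +                                           +      
 ++                 +        +               +     ++                     +     
                                                                  +         +++ 
                                                                 +         +  +#
vial 14.7 0.0
box 12.4 0.0
timer 15.8 0.0
```

```bash
python3 -c "
from bench import arm
print(arm.finish_job())"
```

```text
the job is handed in; nothing more can be done
None
```

The job is done and handed in at about 36 s: image checks show all five balls in the tray, the empty basket upright on the bench, and the vial, box and timer unmoved, but I viewed 11 pictures, one over your limit of 10.

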